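# Put the needle file back in its latched case

## Task

Put the loose needle file back in its case: press both orange latch levers right down so they come off the sprung lid, swing the lid up and back until it stands fully open, and lay the file flat in the empty front groove of the foam, handle to the same end as the file behind it. Leave the lid standing open and the levers down for the next tool, and do not shift the jar, the charcoal block, the glue bottle or the metal cup.

Things in the scene. Friction and masses are not known exactly. Their poses are not given: they have to be found in the camera images.
- file_case: Dark blue-grey tool case, fixed to the bench. Base 110 deep (x) x 224 wide (y) x 42 mm high, walls 4 mm; the lid on it is 16 mm thick. Origin: centre of the underside; x points from the front (latches) to the back (hinge), y to its left end, z up. Its grey foam has a flat floor at z = 12 mm and two grooves along y: the empty front one, and the rear one at x = +28 mm with another 15 mm thick file.
- groove (a point): Middle of the empty front groove, on the foam floor: x = -17, y = 0, z = 12 mm in the case. A well laid file has its origin here and its x axis along the case's +y (handle to the right end, -y). The file lies on the floor between notches in two foam ribs 10 mm high, 16 mm thick: handle rib at y = -66 mm, notch 22 mm wide; blade rib at y = +40 mm, notch 18 mm. Inside of the front wall: x = -51 mm.
- latch_left (a joint): Left latch lever, rad: about 0 locked, 1.05 fully down. It rocks on a pin along the case's y, at x = -68, y = +70, z = 32 mm in the case. Its nose hooks over the lid; an orange pad sticks out forwards, 25 degrees upwards when locked. Pressing the pad down swings the nose forwards off the lid (clear from about 0.35). It takes about 3 N at the pad and stays where it is left.
- latch_right (a joint): Right latch lever, at y = -70 mm in the case, same build and meaning as the left one. Either lever alone holds the lid down.
- latch_left_pad (a point): Top of the left lever's orange pad, the place to press, 34 mm from the pin; about 48 mm above the bench when locked, about 34 mm lower when fully down. The pad is 24 mm wide (y) and reaches 14 mm farther forward from here.
- latch_right_pad (a point): The same point on the right lever.
- case_lid (a joint): Lid angle, rad: 0 shut, 1.85 fully open against its stop, leaning back. When both levers are free the sprung hinge raises the lid by itself to 0.5 to 0.7 within a second; from there it is nearly balanced: well under 1 N at the lip moves it, and past about 1.5 it swings on to its stop by itself.
- lid_hinge (a point): Middle of the lid's hinge line: x = +55, y = 0, z = 42 mm in the case; the line runs along the case's y.
- lid_lip (a point): Front edge of the lid's pull lip, at half its thickness, 126 mm from the hinge line. The lip is 60 mm wide (y), 5 mm thick and sticks out 16 mm in front of the lid, midway between the latches. Behind it the lid is hollow: a rim 12 mm deep and 4 mm thick round a flat inner face.
- needle_file: Loose needle file lying on the bench, 185 mm long: black round handle 14 to 15 mm thick, 66 mm long, and a slim steel blade 10 mm wide. Origin: middle of its length, on its underside; x points from handle to blade tip (handle from x = -92 to -26 mm), z up as found. 30 to 65 g, balanced about 25 mm behind its origin.
- file_handle (a point): Point on the axis of the file's handle, 35 mm behind the file's origin, 7.5 mm above its underside: a good place to grip, across the handle.
- flux_jar: White jar with a yellow lid, 46 mm across, 41 mm high, standing on one side of the file's handle, its centre 62 to 78 mm from the file's axis. Origin: centre of its underside. Leave it.
- charcoal_block: Black block 45 x 71 x 22 mm lying along the other side of the file, its centre 62 to 78 mm from the file's axis. Origin: centre of its underside; y along its 71 mm. Leave it.
- glue_bottle: White and yellow glue bottle 22 x 32 mm and 105 mm tall, standing close to the left end of the case. Origin: centre of its underside. Leave it.
- metal_cup: Footed steel cup, 65 mm across its rim, 49 mm tall, standing on the bench in front of the right end of the case. Origin: centre of its underside. Leave it.

How it is judged:
By the outcome, as a careful person would: the job done as asked, in the order asked, and still so for the second after the job is handed in, with the robot touching nothing.
It also fails if it takes over 54 s, if anything falls off the work surface, if the arm or the gripper's body presses on something with over 40 N, if the wrist force passes 120 N, or if a joint passes its speed limit or range.

## Robot

A 6-joint arm with a two-finger parallel gripper is mounted at the origin on a cart in front of the work surface, level with it; the furniture and walls round the work are solid. World frame = base frame: x ahead of the robot, y to its left, z up, the work surface at z = 0. Lengths are in m, angles in rad, forces in N, time in s.
With the tool pointing down it reaches from about 0.35 to 0.85 m from the base axis. Payload 8.1 kg.
Tool frame: the origin (TCP) lies between the finger pads; the fingertips stand 14 mm ahead of it and the grasp point (between the pads) lies 5 mm behind it; z points along the fingers, y is the line along which they close (so a half turn about z gives the same grasp; the last joint's range is limited). The gripper opens to 93 mm and grips with 3 to 60 N. Pads are 15 mm wide; open, the fingers measure 128 mm over their backs; the gripper's body (75 mm by 188 mm) begins 65 mm behind the grasp point.
Start: joints at [1.112, 0.13, 1.488, -0, 1.523, -0.085], TCP at [0.219, 0.559, 0.233] pointing down, gripper open.
Joint ranges: [-2.96, 2.96], [-0.89, 2.26], [0.02, 2.5], [-1.34, 4.48], [0, 2.73], [-2.66, 2.66]. Speed limits (rad/s): [2.39, 2.39, 2.79, 3.14, 3.14, 3.14].

## Interface

Orientations are given as a rotation vector (axis times angle).
In Python, from plant import robot gives the robot as it stands.
- The arm moves only by the tool arm_command, never from a script. Its argument "targets" is a list of rows, each an object of numbers: "x", "y", "z": the shift along the world's x, y, z in units of 500 mm (1.0 is 500 mm); "rx", "ry", "rz": the turn, a rotation vector about the world's x, y, z in units of 2 rad (1.0 is 2 rad); "claw": the closure in counts, from 0 (fully open) to 255 (shut). In form: [{"x": .., "y": .., "z": .., "rx": .., "ry": .., "rz": .., "claw": ..}, ...]. A call has 1 to 10 rows; each row is the pose to reach, as a shift and turn from the pose commanded when the call began; what a row does not reach only later rows make up. A row lasts 1/12 s, in which the tool goes at most 41.7 mm and 7.16 degrees, less where a joint would pass 70% of its speed; a pose out of reach is approached as far as the arm can. A call with a number of a shift or a turn outside -1 to 1 is refused whole. A call with a gripper value outside its range is refused whole. The fingers move at their own pace and stop on an object; "squeeze" is the grip in N (left out, the last holds). Time passes only in rows, so rows that repeat a pose let the fingers close. It gives the time, the measured TCP pose, the force, the opening and the grip force at its end, in the units of the state.
- robot.read_state(): the state, without advancing time (a new reading comes with each control period).
- robot.read_camera(name): name is "scene" or "top"; returns (picture, depth): 420x560x3 uint8, red, green, blue; 420x560 float32, m along the optical axis (not along the pixel's ray), 0 where there is no reading.
- robot.get_calibration(name): a dict with "intrinsics" (3x3 intrinsics, pixels), "dist" ([k1, k2, p1, p2, k3] as OpenCV has them; the pictures are not rectified), "origin" and "orientation" of the camera in the world. Camera axes: x right, y up, looking along -z (the intrinsics and any distortion apply to the point x, -y, -z); pixel columns grow to the right and rows downward; lengths in m; the calibration is good to about 2 mm. A picture is of the moment at which its call begins. get_calibration takes no time and is no camera call.
- robot.close_job(): hands the job in; it is judged then, once.
The state is a dict: "t": time; "q": joint angles; "dq": joint speeds; "joint_torque": joint torques, N m; "tool_pos": TCP position; "orientation": TCP orientation; "force": force on the tool from outside, world axes, zero at the start; "wrist_torque": the same for the moment, N m; "opening": finger opening in m; "gripper_force": force on a finger pad.
Only numpy, scipy, OpenCV 4.12 (cv2) and the standard library are available. Lean on these libraries where they do the work, as an engineer would, in place of code of your own. Each camera call takes 0.05 s, during which the arm holds its last target. There are 200 camera calls.

## Working session

There is one attempt and no reset: what is moved stays moved. The work goes in short steps, Python scripts to look and compute and a tool call to move; the robot and the scene stay as the last step left them, time stands still between calls to the robot, and variables do not carry over. Pictures are saved under pics/ and viewed, at most 10 in all, crops included, and the job is handed in when it is done.

Besides the shell and the picture viewer there is one more tool, called by a JSON object that holds its "fn" and its "kwargs", one argument or row to a line. arm_command: Moves the arm, as the interface text tells. Shifts and turns lie within -1 to 1; 1 stands for 500 mm of shift or 2 rad of turn. Its arguments: {"type":"object","properties":{"targets":{"type":"array","items":{"type":"object","properties":{"x":{"type":"number","minimum":-1,"maximum":1},"y":{"type":"number","minimum":-1,"maximum":1},"z":{"type":"number","minimum":-1,"maximum":1},"rx":{"type":"number","minimum":-1,"maximum":1},"ry":{"type":"number","minimum":-1,"maximum":1},"rz":{"type":"number","minimum":-1,"maximum":1},"claw":{"type":"number"}}}},"squeeze":{"type":"number"}},"required":["targets"]}

```bash
ls; mkdir -p pics
cat > h.py <<'E'
import numpy as np, cv2
from scipy.spatial.transform import Rotation as R
from plant import robot
def cal(n):
    c=robot.get_calibration(n); o=np.array(c["orientation"],float)
    M=o if o.shape==(3,3) else R.from_rotvec(o).as_matrix()
    return np.array(c["intrinsics"],float),np.array(c["dist"],float),np.array(c["origin"],float),M
def rays(n,uv):
    K,d,o,M=cal(n)
    p=cv2.undistortPoints(np.array(uv,float).reshape(-1,1,2),K,d).reshape(-1,2)
    return o,np.c_[p[:,0],-p[:,1],-np.ones(len(p))]@M.T
def plane(n,uv,z):
    o,r=rays(n,uv); return o+r*((z-o[2])/r[:,2])[:,None]
def depthpts(n,uv,D):
    uv=np.array(uv,float).reshape(-1,2)
    o,r=rays(n,uv); i=uv.round().astype(int); return o+r*D[i[:,1],i[:,0]][:,None]
def proj(n,P):
    K,d,o,M=cal(n); p=(np.array(P,float).reshape(-1,3)-o)@M; p=p*[1,-1,-1]
    return cv2.projectPoints(p,np.zeros(3),np.zeros(3),K,d)[0].reshape(-1,2)
def snap(n,tag):
    a,D=robot.read_camera(n); cv2.imwrite(f"pics/{tag}.png",a[:,:,::-1]); np.save(f"pics/{tag}.npy",D); return a,D
E
python3 - <<'E'
from h import *
print(robot.get_calibration("top"),robot.get_calibration("scene"))
for n in("top","scene"): a,D=snap(n,n+"0")
print(robot.read_state())
E
```

```text
pics
{'intrinsics': array([[517.35804305,   0.        , 272.91038046],
       [  0.        , 517.35804305, 212.30090251],
       [  0.        ,   0.        ,   1.        ]]), 'dist': array([-0.05054154,  0.        ,  0.        ,  0.        ,  0.        ]), 'origin': array([ 0.3506893 , -0.00312277,  1.16085103]), 'orientation': array([ 0.03822124, -0.07757553, -1.54373712])} {'intrinsics': array([[394.49459764,   0.        , 283.79568251],
       [  0.        , 394.49459764, 212.93588499],
       [  0.        ,   0.        ,   1.        ]]), 'dist': array([-0.01357283,  0.        ,  0.        ,  0.        ,  0.        ]), 'origin': array([-0.1098561 , -0.58510401,  0.6007622 ]), 'orientation': array([ 0.89684735, -0.37374869, -0.71326476])}
{'t': 0.1, 'q': array([ 1.11158203e+00,  1.31095330e-01,  1.48916972e+00, -3.67123617e-05,
        1.52298492e+00, -8.53794414e-02]), 'dq': array([-0.00102848, -0.00103784, -0.00290694,  0.00144915,  0.00116895,
        0.0008441 ]), 'joint_torque': array([ 1.09024288e-03, -5.61343288e+01, -4.93095160e+01,  7.70324632e-02,
        2.91220093e-02, -5.29996714e-05]), 'tool_pos': array([0.21887621, 0.55812952, 0.2316869 ]), 'orientation': array([-5.83725799e-01, -3.08646784e+00,  2.52254605e-03]), 'force': array([-0.76906372,  1.25440722, -0.32711045]), 'wrist_torque': array([ 0.02379956, -0.00856863, -0.00731764]), 'gripper_force': 0.0, 'opening': 0.09299438126588055}
```

View pics/top0.png

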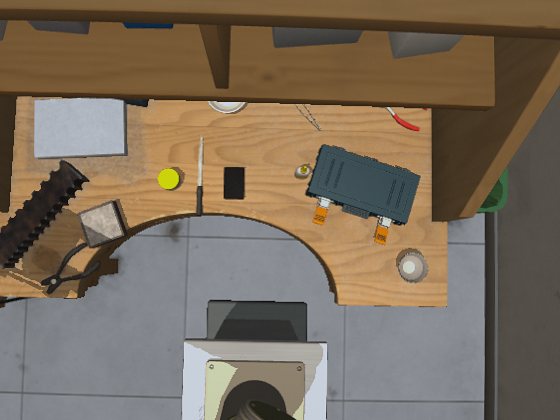

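View pics/scene0.png

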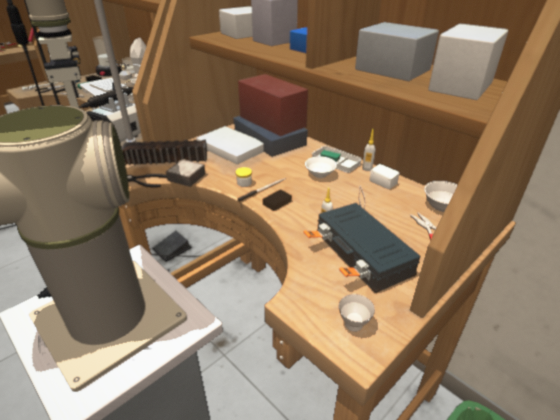

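The top view shows the case near (363,185) with orange pads at (320,212) and (382,232). The file runs from its handle at (199,205) to its tip at (201,138). The jar is at (168,179), the block at (234,183), the bottle at (303,171) and the cup at (411,266).

```bash
cat > m.py <<'E'
from h import *
a=cv2.imread("pics/top0.png"); D=np.load("pics/top0.npy"); hsv=cv2.cvtColor(a,cv2.COLOR_BGR2HSV); H,S,V=cv2.split(hsv)
def blobs(m,x0,y0,x1,y1,mn=20):
    k=np.zeros(m.shape,np.uint8);k[y0:y1,x0:x1]=m[y0:y1,x0:x1]
    c,_=cv2.findContours(k,cv2.RETR_EXTERNAL,cv2.CHAIN_APPROX_NONE)
    return [q for q in sorted(c,key=cv2.contourArea)[::-1] if cv2.contourArea(q)>=mn]
np.set_printoptions(precision=4,suppress=True)
# pads
for q in blobs((H>5)&(H<16)&(S>200)&(V>150),300,190,400,250)[:2]:
    m=np.zeros(H.shape,np.uint8);cv2.drawContours(m,[q],-1,1,-1);v,u=np.nonzero(m)
    P=depthpts("top",np.c_[u,v],D);print("pad",len(u),np.median(P,0),P.min(0),P.max(0))
# lid
m=(H>90)&(H<115)&(V<110)&(S>50)
q=blobs(m,290,130,430,235)[0]
P=plane("top",q.reshape(-1,2),.058)[:,:2]
r=cv2.minAreaRect((P*1000).astype(np.float32));print("lid",r,cv2.boxPoints(r))
v,u=np.mgrid[165:200,345:380];print("lid z",np.median(depthpts("top",np.c_[u.ravel(),v.ravel()],D),0))
# file handle/blade
for nm,m,b in(("handle",(V<70),(190,175,212,222)),("blade",(S<60)&(V>90),(192,132,210,190)),("block",V<50,(220,160,250,205))):
    for q in blobs(m,*b)[:1]:
        z={"handle":.0075,"blade":.005,"block":.022}[nm]
        P=plane("top",q.reshape(-1,2),z);r=cv2.minAreaRect((P[:,:2]*1000).astype(np.float32));print(nm,r);print(cv2.boxPoints(r))
q=blobs((H>22)&(H<36)&(S>180)&(V>150),150,160,190,200)[0];print("jar",plane("top",[cv2.minEnclosingCircle(q)[0]],.041))
print("cup",plane("top",[[411.5,266]],.049),"bottle",plane("top",[[305,169]],.1))
E
python3 m.py
```

```text
lid ((494.0960388183594, -221.84376525878906), (225.6464385986328, 125.01701354980469), 73.77843475341797) [[ 402.5586 -312.7134]
 [ 522.5985 -347.6373]
 [ 585.6334 -130.9741]
 [ 465.5936  -96.0503]]
lid z [ 0.5032 -0.2201  0.0606]
handle ((458.6739501953125, 131.12905883789062), (65.07686614990234, 46.76126480102539), 1.5908976793289185)
[[425.499  153.5973]
 [426.7972 106.8541]
 [491.8489 108.6608]
 [490.5507 155.404 ]]
blade ((550.6292114257812, 136.12594604492188), (113.9408187866211, 8.996417045593262), 2.0991933345794678)
[[493.5322 138.5343]
 [493.8618 129.5439]
 [607.7262 133.7176]
 [607.3966 142.7079]]
block ((499.3280944824219, 58.24443054199219), (69.20049285888672, 42.0861701965332), 1.7091532945632935)
[[464.1156  78.2462]
 [465.3708  36.1787]
 [534.5406  38.2427]
 [533.2853  80.3101]]
jar [[0.5016 0.1998 0.041 ]]
cup [[ 0.3252 -0.3328  0.049 ]] bottle [[ 0.5215 -0.0931  0.1   ]]
```

```bash
cat > m2.py <<'E'
from h import *
exec(open("m.py").read().split("# lid")[0].split("# pads")[0])
print(hsv[212,320],hsv[232,382])
yaw=np.radians(-16.2);c=np.array([.5018,-.2241,0]);Rz=R.from_euler("z",yaw).as_matrix()
W=lambda p:c+np.array(p)/1000@Rz.T
for n in("top","scene"):
    A=cv2.imread(f"pics/{n}0.png");DD=np.load(f"pics/{n}0.npy");h=cv2.cvtColor(A,cv2.COLOR_BGR2HSV)
    b=(300,190,400,250) if n=="top" else (290,220,380,290)
    for q in blobs((h[...,0]>6)&(h[...,0]<20)&(h[...,1]>215)&(h[...,2]>130),*b)[:2]:
        m=np.zeros(h.shape[:2],np.uint8);cv2.drawContours(m,[q],-1,1,-1);v,u=np.nonzero(m)
        P=depthpts(n,np.c_[u,v],DD);print(n,"pad",len(u),u.mean(),v.mean(),np.median(P,0),P.min(0),P.max(0))
        print("  in case",(P-c)@Rz*1000 @np.eye(3) if 0 else np.round(np.median((P-c)@Rz*1000,0)), np.round(np.percentile((P-c)@Rz*1000,[3,97],axis=0)))
    pts=[W(p) for p in[(-99,70,48),(-99,-70,48),(-55,112,58),(-55,-112,58),(55,112,58),(55,-112,58),(-71,0,52)]]
    for p in proj(n,pts): cv2.circle(A,tuple(int(round(x)) for x in p),1,(255,0,255),-1)
    for p in proj(n,[[.515,.1348,0],[.6075,.1382,.003],[.4226,.1315,.0075],[.48,.1335,.0075]]): cv2.circle(A,tuple(int(round(x)) for x in p),1,(0,255,0),-1)
    x0,y0=(150,120) if n=="top" else (230,150)
    cv2.imwrite(f"pics/{n}0o.png",cv2.resize(A[y0:y0+160,x0:x0+265],None,fx=3,fy=3,interpolation=cv2.INTER_CUBIC))
for nm,p in(("padL",(-99,70,48)),("padR",(-99,-70,48)),("lip",(-71,0,50)),("groove",(-17,0,12)),("hinge",(55,0,42))):print(nm,W(p))
cv2.imwrite("pics/both.png",cv2.vconcat([cv2.imread("pics/top0o.png")[:,:795],cv2.imread("pics/scene0o.png")])[:, :]) 
b=cv2.imread("pics/both.png");cv2.imwrite("pics/both.png",cv2.resize(b,None,fx=.62,fy=.62,interpolation=cv2.INTER_AREA))
E
python3 m2.py
```

```text
[ 17 243 206] [ 16 243 206]
top pad 160 381.03125 234.4375 [ 0.3926 -0.2659  0.0455] [ 0.3507 -0.2809  0.034 ] [ 0.4107 -0.0031  1.1609]
  in case [-94. -71.  46.] [[-111.  -82.   37.]
 [ -77.  -60.   54.]]
top pad 150 320.0933333333333 214.97333333333333 [ 0.4311 -0.1326  0.0434] [ 0.4109 -0.1468  0.0331] [ 0.4489 -0.1188  0.0537]
  in case [-93.  68.  43.] [[-112.   58.   35.]
 [ -77.   78.   52.]]
padL [ 0.4263 -0.1293  0.048 ]
padR [ 0.3872 -0.2637  0.048 ]
lip [ 0.4336 -0.2043  0.05  ]
groove [ 0.4855 -0.2194  0.012 ]
hinge [ 0.5546 -0.2394  0.042 ]
```

View pics/both.png

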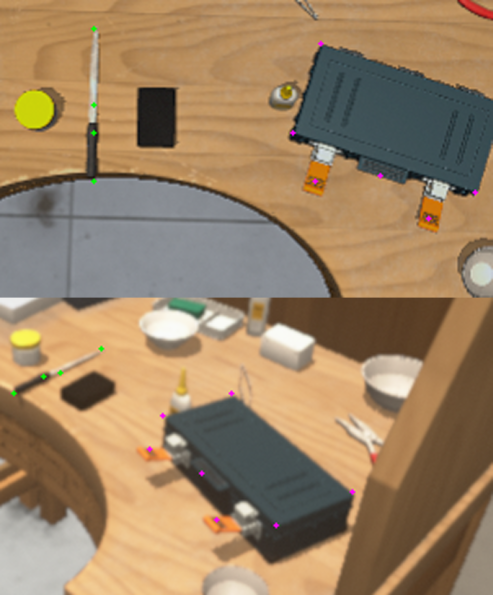

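The overlay matches the case corners, pads and file to 1–2 px. Next I check how close the right panel and the shelf are.

Run:
```python
from h import *
np.set_printoptions(precision=3,suppress=True)
for n in("top","scene"):
    D=np.load(f"pics/{n}0.npy");v,u=np.nonzero(D>0);P=depthpts(n,np.c_[u,v],D)
    for lo in np.arange(.08,.7,.08):
        m=(P[:,2]>lo)&(P[:,2]<lo+.08)&(P[:,0]>.25)&(P[:,1]<.3)&(P[:,1]>-.6)
        r=m&(P[:,1]<-.3);s=m&(P[:,1]>-.3)
        print(n,round(lo,2),"right: n",r.sum(),np.percentile(P[r],[2],axis=0) if r.sum()>20 else"", "max y",np.percentile(P[r][:,1],98) if r.sum()>20 else "","| back minx",np.percentile(P[s][:,0],2) if s.sum()>20 else"")
c=np.array([.5018,-.2241,0]);Rz=R.from_euler("z",-16.2,degrees=True).as_matrix()
s=robot.read_state();Rc=R.from_rotvec(s["orientation"])
def go(p,yaw):
    y=np.radians(yaw);t=R.from_matrix(np.array([[ -np.sin(y),np.cos(y),0],[np.cos(y),np.sin(y),0],[0,0,-1]]).T) if 0 else None
    print(p,(c+Rz@(np.array(p)/1000)-s["tool_pos"])/.5)
yv=Rc.apply([0,1,0]);print("tool y ang",np.degrees(np.arctan2(yv[1],yv[0])),s["tool_pos"])
go((-100,68,100),0)
```

```text
top 0.08 right: n 1587 [[ 0.426 -0.392  0.082]] max y -0.3882604079870066 | back minx 
top 0.16 right: n 1985 [[ 0.429 -0.416  0.162]] max y -0.3889083361740286 | back minx 
top 0.24 right: n 1908 [[ 0.469 -0.416  0.241]] max y -0.3220589521442053 | back minx 0.5988658450678247
top 0.32 right: n 6471 [[ 0.519 -0.413  0.324]] max y -0.3029587987533361 | back minx 0.6003081467592575
top 0.4 right: n 2640 [[ 0.557 -0.417  0.401]] max y -0.388867504383059 | back minx 0.6111203706018734
top 0.48 right: n 677 [[ 0.599 -0.408  0.481]] max y -0.38887511368820904 | back minx 0.6112361999682585
top 0.56 right: n 905 [[ 0.6   -0.333  0.605]] max y -0.30083242821817885 | back minx 0.5995651241920085
top 0.64 right: n 0  max y  | back minx 
scene 0.08 right: n 3291 [[ 0.426 -0.476  0.082]] max y -0.39550680384487485 | back minx 0.7094181878940207
scene 0.16 right: n 3499 [[ 0.428 -0.446  0.162]] max y -0.3942162101204884 | back minx 0.7095479320749007
scene 0.24 right: n 3621 [[ 0.47  -0.423  0.242]] max y -0.31320764260763845 | back minx 0.5975311795517675
scene 0.32 right: n 4678 [[ 0.515 -0.422  0.322]] max y -0.3013960811439667 | back minx 0.5991693073014801
scene 0.4 right: n 3054 [[ 0.557 -0.422  0.401]] max y -0.3014326833010628 | back minx 0.6135172444456526
scene 0.48 right: n 902 [[ 0.599 -0.422  0.481]] max y -0.30471434852754586 | back minx 0.8682340519416131
scene 0.56 right: n 0  max y  | back minx 
scene 0.64 right: n 0  max y  | back minx 
tool y ang 68.58094751426997 [0.219 0.558 0.232]
(-100, 68, 100) [ 0.412 -1.378 -0.263]
```

{"fn": "arm_command", "kwargs": {
  "targets": [
    {"x": 0.2,"y": -0.66,"z": 0,"rz": -0.6,"claw": 255},
    {"x": 0.2,"y": -0.66,"z": 0,"rz": -0.6,"claw": 255},
    {"x": 0.2,"y": -0.66,"z": 0,"rz": -0.6,"claw": 255},
    {"x": 0.2,"y": -0.66,"z": 0,"rz": -0.6,"claw": 255},
    {"x": 0.2,"y": -0.66,"z": 0,"rz": -0.6,"claw": 255},
    {"x": 0.2,"y": -0.66,"z": 0,"rz": -0.6,"claw": 255},
    {"x": 0.2,"y": -0.66,"z": 0,"rz": -0.6,"claw": 255},
    {"x": 0.2,"y": -0.66,"z": 0,"rz": -0.6,"claw": 255},
    {"x": 0.2,"y": -0.66,"z": 0,"rz": -0.6,"claw": 255},
    {"x": 0.2,"y": -0.66,"z": 0,"rz": -0.6,"claw": 255}
  ]
}}

```text
schema error: expected keys x, y, z, rx, ry, rz, claw
```

{"fn": "arm_command", "kwargs": {
  "targets": [
    {"x": 0.2,"y": -0.66,"z": 0,"rx": 0,"ry": 0,"rz": -0.6,"claw": 255},
    {"x": 0.2,"y": -0.66,"z": 0,"rx": 0,"ry": 0,"rz": -0.6,"claw": 255},
    {"x": 0.2,"y": -0.66,"z": 0,"rx": 0,"ry": 0,"rz": -0.6,"claw": 255},
    {"x": 0.2,"y": -0.66,"z": 0,"rx": 0,"ry": 0,"rz": -0.6,"claw": 255},
    {"x": 0.2,"y": -0.66,"z": 0,"rx": 0,"ry": 0,"rz": -0.6,"claw": 255},
    {"x": 0.2,"y": -0.66,"z": 0,"rx": 0,"ry": 0,"rz": -0.6,"claw": 255},
    {"x": 0.2,"y": -0.66,"z": 0,"rx": 0,"ry": 0,"rz": -0.6,"claw": 255},
    {"x": 0.2,"y": -0.66,"z": 0,"rx": 0,"ry": 0,"rz": -0.6,"claw": 255},
    {"x": 0.2,"y": -0.66,"z": 0,"rx": 0,"ry": 0,"rz": -0.6,"claw": 255},
    {"x": 0.2,"y": -0.66,"z": 0,"rx": 0,"ry": 0,"rz": -0.6,"claw": 255}
  ]
}}

```text
t: 0.93
tool_pos: [0.3199, 0.2257, 0.2325]
orientation: [2.237, 2.205, -0.0]
force: [-0.2, 0.3, 0.3]
opening: 0.031
gripper_force: 0.0
```

{"fn": "arm_command", "kwargs": {
  "targets": [
    {"x": 0.212,"y": -0.72,"z": -0.1,"rx": 0,"ry": 0,"rz": -0.6,"claw": 255},
    {"x": 0.212,"y": -0.72,"z": -0.1,"rx": 0,"ry": 0,"rz": -0.6,"claw": 255},
    {"x": 0.212,"y": -0.72,"z": -0.1,"rx": 0,"ry": 0,"rz": -0.6,"claw": 255},
    {"x": 0.212,"y": -0.72,"z": -0.1,"rx": 0,"ry": 0,"rz": -0.6,"claw": 255},
    {"x": 0.212,"y": -0.72,"z": -0.1,"rx": 0,"ry": 0,"rz": -0.6,"claw": 255},
    {"x": 0.212,"y": -0.72,"z": -0.1,"rx": 0,"ry": 0,"rz": -0.6,"claw": 255},
    {"x": 0.212,"y": -0.72,"z": -0.1,"rx": 0,"ry": 0,"rz": -0.6,"claw": 255},
    {"x": 0.212,"y": -0.72,"z": -0.1,"rx": 0,"ry": 0,"rz": -0.6,"claw": 255},
    {"x": 0.212,"y": -0.72,"z": -0.1,"rx": 0,"ry": 0,"rz": -0.6,"claw": 255},
    {"x": 0.212,"y": -0.72,"z": -0.1,"rx": 0,"ry": 0,"rz": -0.6,"claw": 255}
  ]
}}

```text
t: 1.77
tool_pos: [0.425, -0.1369, 0.181]
orientation: [3.091, 0.557, -0.003]
force: [0.6, 1.1, 0.2]
opening: 0.0006
gripper_force: 0.0
```

{"fn": "arm_command", "kwargs": {
  "targets": [
    {"x": 0,"y": 0,"z": -0.16,"rx": 0,"ry": 0,"rz": -0.325,"claw": 255},
    {"x": 0,"y": 0,"z": -0.16,"rx": 0,"ry": 0,"rz": -0.325,"claw": 255},
    {"x": 0,"y": 0,"z": -0.16,"rx": 0,"ry": 0,"rz": -0.325,"claw": 255},
    {"x": 0,"y": 0,"z": -0.16,"rx": 0,"ry": 0,"rz": -0.325,"claw": 255},
    {"x": 0,"y": 0,"z": -0.16,"rx": 0,"ry": 0,"rz": -0.325,"claw": 255},
    {"x": 0,"y": 0,"z": -0.16,"rx": 0,"ry": 0,"rz": -0.325,"claw": 255},
    {"x": 0,"y": 0,"z": -0.16,"rx": 0,"ry": 0,"rz": -0.325,"claw": 255}
  ]
}}

```text
t: 2.35
tool_pos: [0.4249, -0.1313, 0.1024]
orientation: [-3.111, 0.439, 0.001]
force: [-0.1, 0.0, -0.4]
opening: 0.0005
gripper_force: 0.0
```

```bash
cat >> h.py <<'E'
np.set_printoptions(precision=3,suppress=True)
c=np.array([.5018,-.2241,0]);Rz=R.from_euler("z",-16.2,degrees=True).as_matrix()
W=lambda p:c+np.array(p)/1000@Rz.T
def st():
    s=robot.read_state();yv=R.from_rotvec(s["orientation"]).apply([0,1,0]);zv=R.from_rotvec(s["orientation"]).apply([0,0,1])
    print("t",round(s["t"],2),"pos",s["tool_pos"],"case",(s["tool_pos"]-c)@Rz*1000,"yang",np.degrees(np.arctan2(yv[1],yv[0])),"z",zv,"F",s["force"],"q",s["q"],"op",s["opening"]);return s
E
python3 -c "
from h import *
st()"
```

```text
t 2.35 pos [ 0.425 -0.131  0.102] case [-99.744  67.61  102.422] yang -106.07931328076612 z [-0.  0. -1.] F [-0.057  0.049 -0.422] q [-0.415 -0.196  2.051 -0.     1.287  1.436] op 0.0005281199385801837
```

{"fn": "arm_command", "kwargs": {
  "targets": [
    {"x": 0,"y": 0,"z": -0.04,"rx": 0,"ry": 0,"rz": 0,"claw": 255},
    {"x": 0,"y": 0,"z": -0.065,"rx": 0,"ry": 0,"rz": 0,"claw": 255},
    {"x": 0,"y": 0,"z": -0.08,"rx": 0,"ry": 0,"rz": 0,"claw": 255},
    {"x": 0,"y": 0,"z": -0.092,"rx": 0,"ry": 0,"rz": 0,"claw": 255},
    {"x": 0,"y": 0,"z": -0.104,"rx": 0,"ry": 0,"rz": 0,"claw": 255},
    {"x": 0,"y": 0,"z": -0.116,"rx": 0,"ry": 0,"rz": 0,"claw": 255},
    {"x": 0,"y": 0,"z": -0.124,"rx": 0,"ry": 0,"rz": 0,"claw": 255},
    {"x": 0,"y": 0,"z": -0.132,"rx": 0,"ry": 0,"rz": 0,"claw": 255},
    {"x": 0,"y": 0,"z": -0.138,"rx": 0,"ry": 0,"rz": 0,"claw": 255}
  ]
}}

```text
t: 3.1
tool_pos: [0.4264, -0.1319, 0.0343]
orientation: [3.11, -0.441, 0.004]
force: [1.3, 0.5, 5.9]
opening: 0.0006
gripper_force: 2.1
```

```bash
python3 -c "
from h import *
st()"
```

```text
t 3.1 pos [ 0.426 -0.132  0.034] case [-98.149  67.476  34.302] yang -106.14239077650079 z [ 0.003 -0.001 -1.   ] F [1.317 0.453 5.944] q [-0.415 -0.093  2.096  0.     1.136  1.437] op 0.0006147411362359236
```

{"fn": "arm_command", "kwargs": {
  "targets": [
    {"x": -0.006,"y": 0.002,"z": -0.006,"rx": 0,"ry": 0,"rz": 0,"claw": 255},
    {"x": -0.006,"y": 0.002,"z": -0.01,"rx": 0,"ry": 0,"rz": 0,"claw": 255},
    {"x": -0.006,"y": 0.002,"z": -0.012,"rx": 0,"ry": 0,"rz": 0,"claw": 255}
  ]
}}

```text
t: 3.35
tool_pos: [0.4229, -0.1308, 0.0292]
orientation: [3.11, -0.441, 0.002]
force: [-9.2, 3.7, 29.0]
opening: 0.0007
gripper_force: 14.5
```

{"fn": "arm_command", "kwargs": {
  "targets": [
    {"x": 0,"y": 0,"z": 0.06,"rx": 0,"ry": 0,"rz": 0,"claw": 255},
    {"x": 0,"y": 0,"z": 0.13,"rx": 0,"ry": 0,"rz": 0,"claw": 255},
    {"x": -0.074,"y": -0.261,"z": 0.13,"rx": 0,"ry": 0,"rz": 0,"claw": 255},
    {"x": -0.074,"y": -0.261,"z": 0.13,"rx": 0,"ry": 0,"rz": 0,"claw": 255},
    {"x": -0.074,"y": -0.261,"z": 0.13,"rx": 0,"ry": 0,"rz": 0,"claw": 255},
    {"x": -0.074,"y": -0.261,"z": 0.13,"rx": 0,"ry": 0,"rz": 0,"claw": 255},
    {"x": -0.074,"y": -0.261,"z": 0.13,"rx": 0,"ry": 0,"rz": 0,"claw": 255}
  ]
}}

```text
t: 3.93
tool_pos: [0.3838, -0.2632, 0.0924]
orientation: [3.109, -0.448, -0.001]
force: [0.2, 0.4, -0.1]
opening: 0.0006
gripper_force: 0.0
```

```bash
python3 -c "
from h import *
st();a,_=snap('top','l1')
cv2.imwrite('pics/l1c.png',cv2.resize(a[120:300,270:450,::-1],None,fx=3,fy=3))"
```

```text
t 3.93 pos [ 0.384 -0.263  0.092] case [-102.366  -70.477   92.395] yang -106.38716131253747 z [-0.001 -0.    -1.   ] F [ 0.196  0.402 -0.081] q [-0.711 -0.122  2.005 -0.001  1.259  1.146] op 0.0006293980272895723
```

View pics/l1c.png

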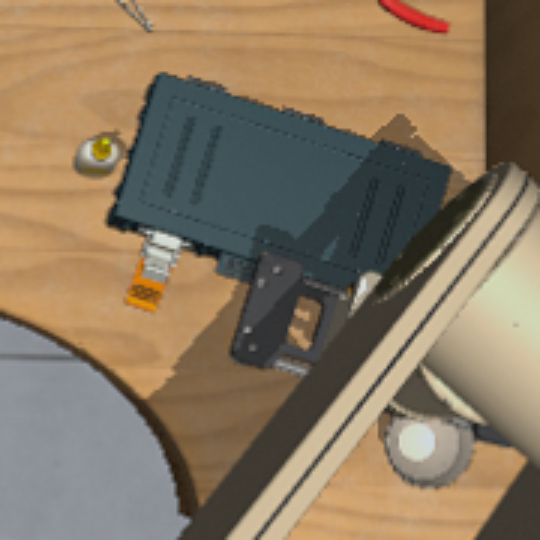

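The left lever at crop (147,290) is down, and the gripper hangs over the right lever. I press that one next.

{"fn": "arm_command", "kwargs": {
  "targets": [
    {"x": 0,"y": 0,"z": -0.04,"rx": 0,"ry": 0,"rz": 0,"claw": 255},
    {"x": 0,"y": 0,"z": -0.06,"rx": 0,"ry": 0,"rz": 0,"claw": 255},
    {"x": 0,"y": 0,"z": -0.074,"rx": 0,"ry": 0,"rz": 0,"claw": 255},
    {"x": 0,"y": 0,"z": -0.086,"rx": 0,"ry": 0,"rz": 0,"claw": 255},
    {"x": 0,"y": 0,"z": -0.098,"rx": 0,"ry": 0,"rz": 0,"claw": 255},
    {"x": 0,"y": 0,"z": -0.11,"rx": 0,"ry": 0,"rz": 0,"claw": 255},
    {"x": 0,"y": 0,"z": -0.118,"rx": 0,"ry": 0,"rz": 0,"claw": 255},
    {"x": 0,"y": 0,"z": -0.124,"rx": 0,"ry": 0,"rz": 0,"claw": 255},
    {"x": 0,"y": 0,"z": -0.13,"rx": 0,"ry": 0,"rz": 0,"claw": 255}
  ]
}}

```text
t: 4.73
tool_pos: [0.3863, -0.2617, 0.0299]
orientation: [3.11, -0.441, 0.003]
force: [-14.5, 14.6, 52.7]
opening: 0.0003
gripper_force: 26.7
```

{"fn": "arm_command", "kwargs": {
  "targets": [
    {"x": -0.02,"y": 0.006,"z": 0.05,"rx": 0,"ry": 0,"rz": 0,"claw": 255},
    {"x": -0.058,"y": 0.017,"z": 0.124,"rx": 0,"ry": 0,"rz": 0,"claw": 255},
    {"x": -0.058,"y": 0.017,"z": 0.124,"rx": -0.03,"ry": -0.1,"rz": 0,"claw": 255},
    {"x": -0.02,"y": 0.147,"z": 0.124,"rx": -0.073,"ry": -0.251,"rz": 0,"claw": 255},
    {"x": -0.02,"y": 0.147,"z": 0.124,"rx": -0.073,"ry": -0.251,"rz": 0,"claw": 255},
    {"x": 0.053,"y": 0.13,"z": 0.124,"rx": -0.073,"ry": -0.251,"rz": 0,"claw": 255},
    {"x": 0.053,"y": 0.13,"z": 0.124,"rx": -0.073,"ry": -0.251,"rz": 0,"claw": 255},
    {"x": 0.053,"y": 0.13,"z": 0.124,"rx": -0.073,"ry": -0.251,"rz": 0,"claw": 255}
  ]
}}

```text
t: 5.4
tool_pos: [0.4261, -0.2052, 0.1001]
orientation: [2.934, -0.412, 0.79]
force: [0.6, -0.5, 1.4]
opening: 0.0003
gripper_force: 0.0
```

```bash
python3 -c "
from h import *
st();a,_=snap('scene','l2')
cv2.imwrite('pics/l2c.png',cv2.resize(a[170:350,270:450,::-1],None,fx=3,fy=3))"
```

```text
t 5.4 pos [ 0.426 -0.205  0.1  ] case [-77.983  -2.943 100.084] yang -106.04872864350652 z [ 0.482 -0.141 -0.864] F [ 0.566 -0.537  1.371] q [-0.725 -0.687  2.493  0.283  0.871  0.993] op 0.0003256746339547333
```

View pics/l2c.png

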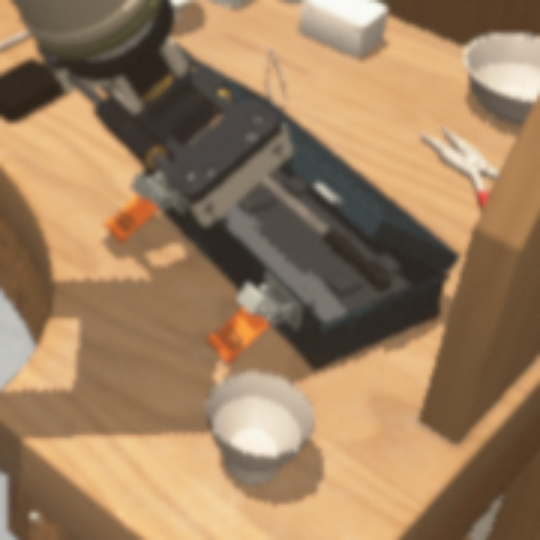

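The levers are down, at crop (130,215) and (237,335). The foam and rear file are visible and the lid's inner face shows along crop (290,120)–(440,270), so the lid looks far open already. I measure its angle.

```bash
cat > lid.py <<'E'
from h import *
import sys
st()
for n in("scene","top"):
    a,D=robot.read_camera(n);v,u=np.nonzero(D>0);P=(depthpts(n,np.c_[u,v],D)-c)@Rz*1000
    for y0 in(-105,-80,70,95):
        m=(abs(P[:,1]-y0)<8)&(P[:,0]>-130)&(P[:,0]<140)&(P[:,2]>46)&(P[:,2]<200)
        q=P[m];
        if len(q)<5: print(n,y0,len(q));continue
        q=q[np.argsort(q[:,2])];print(n,y0,len(q),"pts",q[np.linspace(0,len(q)-1,5).astype(int)][:,[0,2]].round().tolist())
E
python3 lid.py
```

```text
t 5.45 pos [ 0.423 -0.204  0.096] case [-81.31   -2.335  96.309] yang -106.12763317473436 z [ 0.474 -0.137 -0.87 ] F [-0.83   0.403  0.062] q [-0.725 -0.683  2.495  0.279  0.875  0.997] op 0.000399432289904022
scene -105 132 pts [[61.0, 58.0], [19.0, 92.0], [-27.0, 113.0], [-25.0, 119.0], [-118.0, 199.0]]
scene -80 144 pts [[-87.0, 46.0], [10.0, 102.0], [-24.0, 117.0], [-20.0, 122.0], [-126.0, 200.0]]
scene 70 56 pts [[-86.0, 47.0], [53.0, 67.0], [13.0, 99.0], [-11.0, 116.0], [-20.0, 124.0]]
scene 95 27 pts [[52.0, 67.0], [-0.0, 108.0], [-21.0, 119.0], [-16.0, 121.0], [-22.0, 123.0]]
top -105 283 pts [[-53.0, 46.0], [39.0, 76.0], [13.0, 97.0], [-28.0, 115.0], [-21.0, 127.0]]
top -80 368 pts [[-81.0, 48.0], [27.0, 86.0], [1.0, 110.0], [-15.0, 123.0], [-103.0, 200.0]]
top 70 341 pts [[-80.0, 48.0], [32.0, 84.0], [2.0, 109.0], [-32.0, 122.0], [-125.0, 200.0]]
top 95 302 pts [[64.0, 54.0], [36.0, 79.0], [12.0, 101.0], [-10.0, 117.0], [-125.0, 200.0]]
```

{"fn": "arm_command", "kwargs": {
  "targets": [
    {"x": 0.034,"y": -0.01,"z": 0.03,"rx": 0,"ry": 0,"rz": 0,"claw": 255},
    {"x": 0.067,"y": -0.02,"z": 0.046,"rx": 0,"ry": 0,"rz": 0,"claw": 255},
    {"x": 0.067,"y": -0.02,"z": 0.046,"rx": 0,"ry": 0,"rz": 0,"claw": 255}
  ]
}}

```text
t: 5.8
tool_pos: [0.4562, -0.2128, 0.1163]
orientation: [2.947, -0.419, 0.767]
force: [0.8, 0.5, 0.6]
opening: 0.0003
gripper_force: 0.0
```

```bash
python3 -c "
from h import *
st()"
```

```text
t 5.8 pos [ 0.456 -0.213  0.116] case [-46.999  -1.843 116.297] yang -106.1291661024895 z [ 0.468 -0.133 -0.873] F [0.817 0.54  0.577] q [-0.678 -0.556  2.379  0.253  0.86   1.054] op 0.000279010822739173
```

{"fn": "arm_command", "kwargs": {
  "targets": [
    {"x": 0.016,"y": -0.005,"z": 0.022,"rx": 0,"ry": 0,"rz": 0,"claw": 255},
    {"x": 0.033,"y": -0.01,"z": 0.042,"rx": 0,"ry": 0,"rz": 0,"claw": 255},
    {"x": 0.053,"y": -0.015,"z": 0.057,"rx": 0,"ry": 0,"rz": 0,"claw": 255},
    {"x": 0.073,"y": -0.021,"z": 0.068,"rx": 0,"ry": 0,"rz": 0,"claw": 255},
    {"x": 0.095,"y": -0.027,"z": 0.074,"rx": 0,"ry": 0,"rz": 0,"claw": 255},
    {"x": 0.117,"y": -0.034,"z": 0.076,"rx": 0,"ry": 0,"rz": 0,"claw": 255},
    {"x": 0.137,"y": -0.04,"z": 0.076,"rx": 0,"ry": 0,"rz": 0,"claw": 255},
    {"x": 0.157,"y": -0.046,"z": 0.076,"rx": 0,"ry": 0,"rz": 0,"claw": 255}
  ]
}}

```text
t: 6.47
tool_pos: [0.5375, -0.2364, 0.1594]
orientation: [2.941, -0.417, 0.781]
force: [2.7, 8.1, 23.9]
opening: 0.0006
gripper_force: 10.5
```

```bash
python3 lid.py
```

```text
t 6.47 pos [ 0.537 -0.236  0.159] case [ 37.67   -1.834 159.447] yang -106.10513731525876 z [ 0.477 -0.136 -0.868] F [ 2.723  8.069 23.91 ] q [-0.6   -0.32   2.135  0.212  0.841  1.15 ] op 0.0006321121095322573
scene -105 197 pts [[60.0, 46.0], [62.0, 76.0], [61.0, 111.0], [53.0, 141.0], [54.0, 155.0]]
scene -80 296 pts [[56.0, 46.0], [63.0, 70.0], [63.0, 102.0], [61.0, 133.0], [55.0, 162.0]]
scene 70 155 pts [[58.0, 46.0], [64.0, 56.0], [62.0, 80.0], [61.0, 104.0], [61.0, 129.0]]
scene 95 134 pts [[64.0, 46.0], [63.0, 66.0], [62.0, 87.0], [62.0, 108.0], [62.0, 127.0]]
top -105 93 pts [[59.0, 46.0], [62.0, 99.0], [58.0, 151.0], [67.0, 153.0], [61.0, 158.0]]
top -80 81 pts [[59.0, 46.0], [62.0, 114.0], [65.0, 152.0], [55.0, 154.0], [58.0, 162.0]]
top 70 95 pts [[63.0, 47.0], [-84.0, 53.0], [62.0, 151.0], [63.0, 155.0], [55.0, 165.0]]
top 95 129 pts [[62.0, 47.0], [63.0, 68.0], [62.0, 111.0], [56.0, 152.0], [59.0, 156.0]]
```

{"fn": "arm_command", "kwargs": {
  "targets": [
    {"x": 0.008,"y": -0.002,"z": 0.008,"rx": 0,"ry": 0,"rz": 0,"claw": 255},
    {"x": 0.014,"y": -0.004,"z": 0.012,"rx": 0,"ry": 0,"rz": 0,"claw": 255}
  ]
}}

```text
t: 6.73
tool_pos: [0.5392, -0.2364, 0.1578]
orientation: [2.949, -0.418, 0.762]
force: [0.7, 1.2, -0.5]
opening: 0.0003
gripper_force: 0.0
```

```bash
python3 lid.py | grep -v 70
```

```text
t 6.73 pos [ 0.539 -0.236  0.158] case [ 39.344  -1.354 157.751] yang -106.09514675965637 z [ 0.466 -0.131 -0.875] F [ 0.72   1.156 -0.458] q [-0.595 -0.302  2.119  0.204  0.851  1.159] op 0.00030955608664492485
scene -105 230 pts [[56.0, 46.0], [72.0, 77.0], [76.0, 105.0], [83.0, 131.0], [75.0, 150.0]]
scene -80 345 pts [[60.0, 46.0], [71.0, 71.0], [76.0, 101.0], [80.0, 129.0], [80.0, 159.0]]
top -105 210 pts [[63.0, 46.0], [77.0, 91.0], [80.0, 114.0], [95.0, 144.0], [86.0, 152.0]]
top -80 165 pts [[65.0, 47.0], [75.0, 96.0], [84.0, 116.0], [93.0, 147.0], [88.0, 160.0]]
top 95 220 pts [[60.0, 46.0], [72.0, 72.0], [81.0, 104.0], [96.0, 141.0], [85.0, 152.0]]
```

The lid has swung to its stop, with its front edge near case (88,160). I retract and straighten the tool.

{"fn": "arm_command", "kwargs": {
  "targets": [
    {"x": -0.06,"y": 0.017,"z": 0.02,"rx": 0,"ry": 0,"rz": 0,"claw": 255},
    {"x": -0.13,"y": 0.04,"z": 0.05,"rx": 0.02,"ry": 0.06,"rz": 0,"claw": 255},
    {"x": -0.17,"y": 0.08,"z": 0.1,"rx": 0.073,"ry": 0.251,"rz": 0,"claw": 157},
    {"x": -0.17,"y": 0.08,"z": 0.1,"rx": 0.073,"ry": 0.251,"rz": 0,"claw": 157},
    {"x": -0.17,"y": 0.2,"z": 0.1,"rx": 0.073,"ry": 0.251,"rz": 0,"claw": 157},
    {"x": -0.16,"y": 0.4,"z": 0.1,"rx": 0.073,"ry": 0.251,"rz": 0,"claw": 157},
    {"x": -0.14,"y": 0.74,"z": 0.1,"rx": 0.073,"ry": 0.251,"rz": 0,"claw": 157},
    {"x": -0.12,"y": 0.74,"z": 0.1,"rx": 0.073,"ry": 0.251,"rz": 0,"claw": 157},
    {"x": -0.12,"y": 0.74,"z": 0.1,"rx": 0.073,"ry": 0.251,"rz": 0,"claw": 157},
    {"x": -0.12,"y": 0.74,"z": 0.1,"rx": 0.073,"ry": 0.251,"rz": 0,"claw": 157}
  ]
}}

```text
t: 7.67
tool_pos: [0.4714, 0.0538, 0.2094]
orientation: [-3.106, 0.442, 0.021]
force: [1.2, 0.0, -1.0]
opening: 0.0358
gripper_force: 0.0
```

```bash
cat >> h.py <<'E'
def pose(yang,tilt,ax):  # tool pointing down, y axis at yang deg, then tilt deg about horizontal axis at ax deg
    a=np.radians(yang);y=np.array([np.cos(a),np.sin(a),0]);z=np.array([0,0,-1.])
    b=np.radians(ax);return R.from_rotvec(np.radians(tilt)*np.array([np.cos(b),np.sin(b),0]))*R.from_matrix(np.c_[np.cross(y,z),y,z])
def delta(p,Rt):
    s=st();print("shift units",(np.array(p)-s["tool_pos"])/.5,"turn units",(Rt*R.from_rotvec(s["orientation"]).inv()).as_rotvec()/2)
E
python3 - <<'E'
from h import *
Rt=pose(-87.9,-8,2.1);zt=Rt.apply([0,0,1]);print(zt)
# tip centre 4.5 mm high; handle axis at 7.5: tip = axis + 3*zt ; TCP = tip-14*zt
ax=np.array([.480,.1335,.0075]);tcp=ax+zt*.003-zt*.014;print(tcp,(tcp+.014*zt))
delta(tcp-zt*.06,Rt)
a,D=snap("top","f1");cv2.imwrite("pics/f1c.png",cv2.resize(a[110:250,150:430,::-1],None,fx=2.8,fy=2.8))
E
```

```text
[ 0.005 -0.139 -0.99 ]
[0.48  0.135 0.018] [0.48  0.133 0.005]
t 7.67 pos [0.471 0.054 0.209] case [-106.693  258.366  209.38 ] yang -106.21151318272827 z [-0.013  0.006 -1.   ] F [ 1.194  0.01  -1.026] q [ 0.001 -0.191  1.846  0.006  1.5    1.854] op 0.03577526857250907
shift units [ 0.016  0.179 -0.263] turn units [-0.072  0.002  0.16 ]
```

View pics/f1c.png

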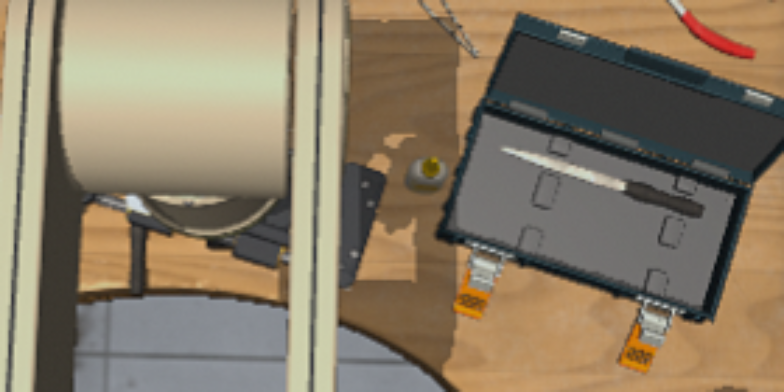

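The lid stands fully open and both levers are down. The ribs and the rear file are visible, so I refine the case position from them and move over the file.

{"fn": "arm_command", "kwargs": {
  "targets": [
    {"x": 0.016,"y": 0.179,"z": -0.1,"rx": -0.072,"ry": 0.002,"rz": 0.16,"claw": 157},
    {"x": 0.016,"y": 0.179,"z": -0.263,"rx": -0.072,"ry": 0.002,"rz": 0.16,"claw": 157},
    {"x": 0.016,"y": 0.179,"z": -0.263,"rx": -0.072,"ry": 0.002,"rz": 0.16,"claw": 157},
    {"x": 0.016,"y": 0.179,"z": -0.263,"rx": -0.072,"ry": 0.002,"rz": 0.16,"claw": 157},
    {"x": 0.016,"y": 0.179,"z": -0.263,"rx": -0.072,"ry": 0.002,"rz": 0.16,"claw": 157},
    {"x": 0.016,"y": 0.179,"z": -0.263,"rx": -0.072,"ry": 0.002,"rz": 0.16,"claw": 157}
  ]
}}

```text
t: 8.22
tool_pos: [0.4774, 0.1411, 0.0757]
orientation: [2.999, 0.059, -0.005]
force: [0.0, -0.1, 0.1]
opening: 0.0358
gripper_force: 0.0
```

Run:
```python
from h import *
Rt=pose(-87.9,-8,2.1);zt=Rt.apply([0,0,1]);ax=np.array([.480,.1335,.0075]);delta(ax-zt*.011,Rt)
a=cv2.imread("pics/f1.png");V=a.max(2);H=cv2.cvtColor(a,cv2.COLOR_BGR2HSV)
def rect(m,box,z,nm):
    x0,y0,x1,y1=box;k=np.zeros(V.shape,np.uint8);k[y0:y1,x0:x1]=m[y0:y1,x0:x1]
    q=max(cv2.findContours(k,cv2.RETR_EXTERNAL,cv2.CHAIN_APPROX_NONE)[0],key=cv2.contourArea)
    P=((plane("top",q.reshape(-1,2),z)-c)@Rz*1000)[:,:2].astype(np.float32);print(nm,cv2.minAreaRect(P),P.min(0),P.max(0))
B=lambda x,y,X,Y:(150+int(x/2.8),110+int(y/2.8),150+int(X/2.8),110+int(Y/2.8))
rect(V<75,B(615,165,712,225),.0195,"rear handle")
rect(V>150,B(498,140,632,195),.015,"rear blade")
print("z foam",np.median(((depthpts('top',[[150+600/2.8,110+230/2.8],[150+590/2.8,110+240/2.8]],np.load('pics/f1.npy'))-c)@Rz*1000),0))
# overlay of expected points
for x,y,z in[(-6,40,22),(-28,40,22),(-8,-66,22),(-6,-58,22),(-28,-58,22),(-28,-74,22),(-6,-74,22),(-8,48,22),(-8,32,22),(-26,32,22),(-26,48,22),(-51,108,12),(-51,-108,12),(28,0,14),(-17,0,12),(-55,112,42),(-55,-112,42),(55,112,42)]:
    p=proj("top",[W((x,y,z))])[0];a=a if 1 else 0
    q=((p-[300,130])*6).astype(int); globals().setdefault("pts",[]).append(q)
A=cv2.resize(a[130:235,300:430],None,fx=6,fy=6,interpolation=cv2.INTER_CUBIC)[:600]
for q in pts: cv2.circle(A,tuple(int(t) for t in q),3,(255,0,255),-1)
cv2.imwrite("pics/f1o.png",A)
```

```text
t 8.22 pos [0.477 0.141 0.076] case [-125.341  343.834   75.671] yang -87.70426179577686 z [-0.    -0.142 -0.99 ] F [ 0.033 -0.081  0.14 ] q [ 0.284  0.042  1.886 -0.143  1.257  1.862] op 0.03576486106875985
shift units [ 0.005 -0.012 -0.115] turn units [ 0.001 -0.003 -0.001]
rear handle ((41.3868293762207, -53.96167755126953), (41.344024658203125, 66.48824310302734), 0.5109090805053711) [ 20.596 -87.3  ] [ 62.169 -20.874]
rear blade ((28.739227294921875, 29.910301208496094), (101.80303955078125, 8.658175468444824), 89.39443969726562) [ 24.114 -20.973] [32.8   80.831]
z foam [-15.966 -12.07   11.896]
```

View pics/f1o.png

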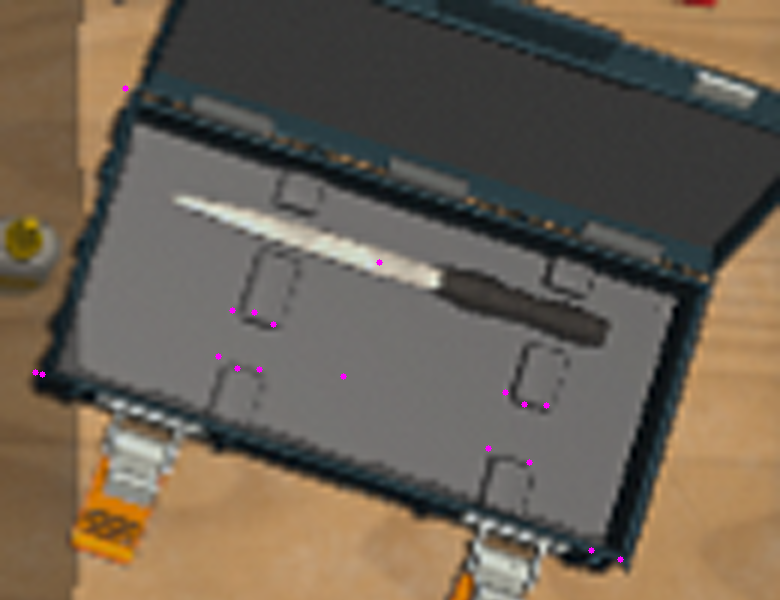

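The projected rib corners lie within about 1 px (1–2 mm) of the ones seen, so the case pose is good. Now I descend to the file.

{"fn": "arm_command", "kwargs": {
  "targets": [
    {"x": 0.005,"y": -0.006,"z": -0.05,"rx": 0,"ry": 0,"rz": 0,"claw": 157},
    {"x": 0.005,"y": -0.01,"z": -0.095,"rx": 0,"ry": 0,"rz": 0,"claw": 157},
    {"x": 0.005,"y": -0.012,"z": -0.109,"rx": 0,"ry": 0,"rz": 0,"claw": 157},
    {"x": 0.005,"y": -0.012,"z": -0.115,"rx": 0,"ry": 0,"rz": 0,"claw": 157},
    {"x": 0.005,"y": -0.012,"z": -0.115,"rx": 0,"ry": 0,"rz": 0,"claw": 157}
  ]
}}

```text
t: 8.63
tool_pos: [0.4837, 0.1348, 0.0226]
orientation: [3.002, 0.054, 0.008]
force: [-1.1, 1.1, -0.2]
opening: 0.0357
gripper_force: 0.0
```

Run:
```python
from h import *
Rt=pose(-87.9,-8,2.1);zt=Rt.apply([0,0,1]);ax=np.array([.480,.1335,.0075]);delta(ax-zt*.011,Rt)
```

```text
t 8.63 pos [0.484 0.135 0.023] case [-117.515  339.645   22.595] yang -87.94759782261451 z [ 0.008 -0.139 -0.99 ] F [-1.12   1.065 -0.23 ] q [ 0.268  0.122  1.911 -0.15   1.143  1.868] op 0.03565445620032117
shift units [-0.008  0.    -0.008] turn units [-0.     0.001  0.   ]
```

{"fn": "arm_command", "kwargs": {
  "targets": [
    {"x": -0.005,"y": 0,"z": -0.005,"rx": 0,"ry": 0,"rz": 0,"claw": 157},
    {"x": -0.005,"y": 0,"z": -0.005,"rx": 0,"ry": 0,"rz": 0,"claw": 157},
    {"x": -0.005,"y": 0,"z": -0.005,"rx": 0,"ry": 0,"rz": 0,"claw": 157}
  ]
}}

```text
t: 8.88
tool_pos: [0.4812, 0.1358, 0.0201]
orientation: [3.002, 0.056, 0.009]
force: [-0.6, 0.6, 0.1]
opening: 0.0356
gripper_force: 0.0
```

Run:
```python
from h import *
Rt=pose(-87.9,-8,2.1);zt=Rt.apply([0,0,1]);ax=np.array([.480,.1335,.0075]);delta(ax-zt*.011,Rt)
```

```text
t 8.88 pos [0.481 0.136 0.02 ] case [-120.198  339.812   20.052] yang -87.87438004673302 z [ 0.009 -0.139 -0.99 ] F [-0.58   0.612  0.076] q [ 0.271  0.12   1.918 -0.15   1.136  1.87 ] op 0.035626523619624456
shift units [-0.002 -0.001 -0.003] turn units [-0.     0.002 -0.   ]
```

{"fn": "arm_command", "kwargs": {
  "targets": [
    {"x": -0.002,"y": 0,"z": -0.004,"rx": 0,"ry": 0,"rz": 0,"claw": 157},
    {"x": -0.002,"y": 0,"z": -0.004,"rx": 0,"ry": 0,"rz": 0,"claw": 255},
    {"x": -0.002,"y": 0,"z": -0.004,"rx": 0,"ry": 0,"rz": 0,"claw": 255},
    {"x": -0.002,"y": 0,"z": -0.004,"rx": 0,"ry": 0,"rz": 0,"claw": 255},
    {"x": -0.002,"y": 0,"z": -0.004,"rx": 0,"ry": 0,"rz": 0,"claw": 255},
    {"x": -0.002,"y": 0,"z": -0.004,"rx": 0,"ry": 0,"rz": 0,"claw": 255},
    {"x": -0.002,"y": 0,"z": -0.004,"rx": 0,"ry": 0,"rz": 0,"claw": 255}
  ],
  "squeeze": 20
}}

```text
t: 9.47
tool_pos: [0.4795, 0.1356, 0.0169]
orientation: [3.002, 0.056, 0.006]
force: [-0.2, -0.1, 0.0]
opening: 0.0138
gripper_force: 20.0
```

Run:
```python
from h import *
Rt=pose(-87.9,-8,2.1);zt=Rt.apply([0,0,1]);ax=np.array([.480,.1335,.0075]);delta(ax-zt*.011,Rt)
```

```text
t 9.47 pos [0.48  0.136 0.017] case [-121.753  339.22    16.883] yang -87.85750998292329 z [ 0.007 -0.139 -0.99 ] F [-0.239 -0.117  0.032] q [ 0.272  0.123  1.922 -0.151  1.132  1.872] op 0.013794102727315965
shift units [ 0.001 -0.001  0.003] turn units [-0.     0.001 -0.   ]
```

{"fn": "arm_command", "kwargs": {
  "targets": [
    {"x": 0,"y": 0,"z": 0.015,"rx": 0,"ry": 0,"rz": 0,"claw": 255},
    {"x": 0,"y": 0,"z": 0.06,"rx": 0,"ry": 0,"rz": 0,"claw": 255},
    {"x": 0,"y": 0,"z": 0.13,"rx": 0,"ry": 0,"rz": 0,"claw": 255},
    {"x": 0,"y": 0,"z": 0.2,"rx": 0,"ry": 0,"rz": 0,"claw": 255},
    {"x": 0,"y": 0,"z": 0.27,"rx": 0,"ry": 0,"rz": 0,"claw": 255},
    {"x": 0,"y": 0,"z": 0.36,"rx": 0,"ry": 0,"rz": 0,"claw": 255},
    {"x": 0,"y": -0.1,"z": 0.37,"rx": 0,"ry": 0,"rz": 0.1,"claw": 255},
    {"x": 0,"y": -0.16,"z": 0.37,"rx": 0,"ry": 0,"rz": 0.16,"claw": 255},
    {"x": 0,"y": -0.22,"z": 0.37,"rx": 0,"ry": 0,"rz": 0.22,"claw": 255}
  ]
}}

```text
t: 10.22
tool_pos: [0.4804, 0.0286, 0.2043]
orientation: [2.95, 0.563, 0.047]
force: [-0.1, -0.9, -0.6]
opening: 0.0135
gripper_force: 20.0
```

{"fn": "arm_command", "kwargs": {
  "targets": [
    {"x": 0,"y": -0.06,"z": 0,"rx": 0,"ry": 0,"rz": 0.06,"claw": 255},
    {"x": -0.02,"y": -0.12,"z": 0,"rx": 0,"ry": 0,"rz": 0.12,"claw": 255},
    {"x": -0.04,"y": -0.18,"z": 0,"rx": 0,"ry": 0,"rz": 0.18,"claw": 255},
    {"x": -0.05,"y": -0.24,"z": 0,"rx": 0,"ry": 0,"rz": 0.24,"claw": 255},
    {"x": -0.05,"y": -0.31,"z": 0,"rx": 0,"ry": 0,"rz": 0.3,"claw": 255},
    {"x": -0.04,"y": -0.38,"z": 0,"rx": 0,"ry": 0,"rz": 0.36,"claw": 255},
    {"x": -0.03,"y": -0.45,"z": 0,"rx": 0,"ry": 0,"rz": 0.406,"claw": 255},
    {"x": -0.02,"y": -0.51,"z": 0,"rx": 0,"ry": 0,"rz": 0.406,"claw": 255},
    {"x": -0.011,"y": -0.557,"z": 0,"rx": 0,"ry": 0,"rz": 0.406,"claw": 255},
    {"x": -0.011,"y": -0.557,"z": 0,"rx": 0,"ry": 0,"rz": 0.406,"claw": 255}
  ]
}}

```text
t: 11.05
tool_pos: [0.4738, -0.2538, 0.2024]
orientation: [2.513, 1.68, 0.118]
force: [0.9, 0.3, -1.1]
opening: 0.0133
gripper_force: 20.0
```

```bash
cat > pl.py <<'E'
from h import *
Rt=pose(-16.2,-8,73.8);delta(W((-18.8,-35.5,28.9)),Rt)
E
python3 - <<'E'
exec(open("pl.py").read())
a,D=snap("top","p1");b,_=snap("scene","p1s")
cv2.imwrite("pics/p1c.png",cv2.hconcat([cv2.resize(a[100:280,250:440,::-1],(400,379)),cv2.resize(b[130:320,270:460,::-1],(379,379))]))
E
```

```text
t 11.05 pos [ 0.474 -0.254  0.202] case [-18.568 -36.292 202.45 ] yang -22.46140639761505 z [ 0.129 -0.053 -0.99 ] F [ 0.934  0.321 -1.059] q [-0.607 -0.162  1.839  0.031  1.327 -0.221] op 0.01333282464673639
shift units [-0.     0.002 -0.347] turn units [0.    0.    0.055]
```

View pics/p1c.png

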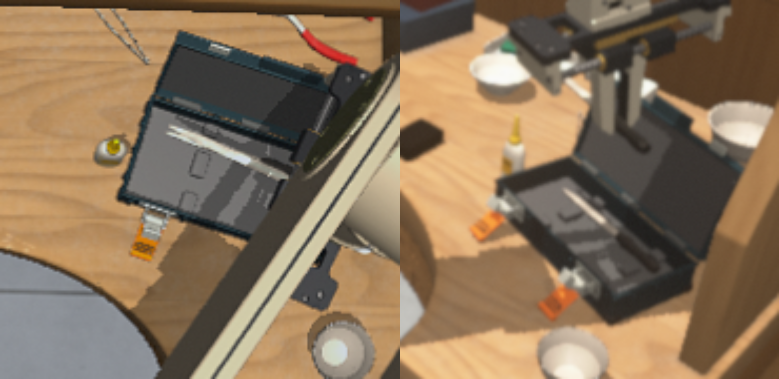

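The file is held: its handle is at right-crop (630,130) and its blade at left-crop (170–220,130). I finish the turn and check that it is level.

{"fn": "arm_command", "kwargs": {
  "targets": [
    {"x": 0,"y": 0.002,"z": -0.06,"rx": 0,"ry": 0,"rz": 0.055,"claw": 255},
    {"x": 0,"y": 0.002,"z": -0.1,"rx": 0,"ry": 0,"rz": 0.055,"claw": 255},
    {"x": 0,"y": 0.002,"z": -0.1,"rx": 0,"ry": 0,"rz": 0.055,"claw": 255}
  ]
}}

```text
t: 11.4
tool_pos: [0.4716, -0.245, 0.1472]
orientation: [2.423, 1.83, 0.126]
force: [-0.4, 0.4, -1.5]
opening: 0.0134
gripper_force: 20.0
```

Run:
```python
exec(open("pl.py").read())
tc=(robot.read_state()["tool_pos"]-c)@Rz*1000
for n in("top","scene"):
    a,D=snap(n,"p2"+n);v,u=np.nonzero(D>0);P=(depthpts(n,np.c_[u,v],D)-c)@Rz*1000
    for y0 in range(-75,80,10):
        m=(abs(P[:,1]-y0)<5)&(abs(P[:,0]+17)<16)&(P[:,2]>60)&(P[:,2]<tc[2]+8)
        if m.sum(): print(n,y0,m.sum(),np.median(P[m],0),P[m][:,1].max(), "z rel tcp",np.median(P[m][:,2])-tc[2])
```

```text
t 11.4 pos [ 0.472 -0.245  0.147] case [-23.165 -28.539 147.163] yang -15.912268528283738 z [ 0.128 -0.032 -0.991] F [-0.38   0.412 -1.495] q [-0.608 -0.124  1.907  0.05   1.235 -0.344] op 0.013414751264574478
shift units [ 0.004 -0.016 -0.237] turn units [-0.003 -0.003 -0.003]
top -15 8 [-21.995 -12.259 138.696] -10.459073512928994 z rel tcp -8.46718140268925
top -5 24 [-22.357  -4.96  138.257] -0.15113915168026354 z rel tcp -8.906598973114995
top 5 22 [-22.495   5.153 138.677] 8.955379466813357 z rel tcp -8.486345745504707
top 15 23 [-22.251  14.308 136.801] 19.94159427323296 z rel tcp -10.362156717727714
top 25 23 [-21.908  24.987 137.646] 29.535078194142727 z rel tcp -9.516925806536648
top 35 22 [-21.174  35.148 136.344] 39.96493458651577 z rel tcp -10.819302389618855
top 45 21 [-21.853  45.399 135.685] 49.27703265675108 z rel tcp -11.478384522584577
top 55 21 [-22.134  54.453 136.357] 59.8778637640271 z rel tcp -10.806184696892132
top 65 21 [-21.341  64.809 135.905] 69.6916437183343 z rel tcp -11.258463837136048
top 75 20 [-21.335  75.092 135.074] 79.86250238245528 z rel tcp -12
[... 183 characters left out ...]
2951988
scene -55 25 [-23.94  -54.746 144.051] -50.08941658933379 z rel tcp -3.1119698977943244
scene -45 27 [-24.878 -44.326 143.987] -40.5202365489212 z rel tcp -3.1766063827508333
scene -35 76 [-14.664 -37.708 146.555] -30.049107853551476 z rel tcp -0.6086950489858509
scene -25 11 [-14.787 -27.337 147.667] -23.825270999280228 z rel tcp 0.5041844935060453
scene 5 4 [-24.018   6.594 139.778] 8.745221954529487 z rel tcp -7.3853518460398675
scene 15 14 [-21.08   14.527 139.299] 19.690843393243078 z rel tcp -7.86452696791585
scene 25 13 [-20.905  25.093 138.324] 29.891774549381996 z rel tcp -8.839728912769829
scene 35 11 [-20.335  33.588 138.472] 36.951943035531826 z rel tcp -8.691209359591141
```

{"fn": "arm_command", "kwargs": {
  "targets": [
    {"x": 0.004,"y": -0.016,"z": -0.04,"rx": 0.014,"ry": -0.008,"rz": -0.003,"claw": 255},
    {"x": 0.004,"y": -0.016,"z": -0.09,"rx": 0.014,"ry": -0.008,"rz": -0.003,"claw": 255},
    {"x": 0.004,"y": -0.016,"z": -0.14,"rx": 0.014,"ry": -0.008,"rz": -0.003,"claw": 255},
    {"x": 0.004,"y": -0.016,"z": -0.16,"rx": 0.014,"ry": -0.008,"rz": -0.003,"claw": 255},
    {"x": 0.004,"y": -0.016,"z": -0.16,"rx": 0.014,"ry": -0.008,"rz": -0.003,"claw": 255},
    {"x": 0.004,"y": -0.016,"z": -0.16,"rx": 0.014,"ry": -0.008,"rz": -0.003,"claw": 255}
  ]
}}

```text
t: 12.0
tool_pos: [0.4768, -0.2559, 0.0732]
orientation: [2.433, 1.82, 0.175]
force: [0.2, -0.2, -0.6]
opening: 0.0137
gripper_force: 20.0
```

Run:
```python
exec(open("pl.py").read())
tc=(robot.read_state()["tool_pos"]-c)@Rz*1000
for n in("top","scene"):
    a,D=snap(n,"p3"+n);v,u=np.nonzero(D>0);P=(depthpts(n,np.c_[u,v],D)-c)@Rz*1000
    for y0 in range(-95,90,20):
        m=(abs(P[:,1]-y0)<6)&(abs(P[:,0]+17)<14)&(P[:,2]>38)&(P[:,2]<tc[2]+8)
        if m.sum()>4: print(n,y0,m.sum(),np.median(P[m],0),P[m][:,1].max(), "z rel tcp",np.median(P[m][:,2])-tc[2])
```

```text
t 12.0 pos [ 0.477 -0.256  0.073] case [-15.128 -37.466  73.201] yang -16.534854425859052 z [ 0.15  -0.01  -0.989] F [ 0.18  -0.174 -0.589] q [-0.643 -0.016  1.951  0.093  1.082 -0.395] op 0.013703641127907675
shift units [-0.006  0.006 -0.089] turn units [-0.015  0.008  0.001]
top -35 5 [-13.616 -34.912  70.146] -33.915886226991496 z rel tcp -3.055297611508891
top -15 26 [-13.742 -15.158  64.843] -9.410798360721047 z rel tcp -8.357766135322777
top 5 25 [-13.494   4.472  65.193] 10.898738486792706 z rel tcp -8.008364612083085
top 25 23 [-13.07   24.862  64.525] 29.980867375814864 z rel tcp -8.676517215375426
top 45 23 [-12.985  45.078  64.492] 50.48574752065565 z rel tcp -8.709178732489647
top 65 22 [-12.754  65.013  63.545] 70.89710544230203 z rel tcp -9.656076545322179
top 85 11 [-12.272  84.47   62.784] 89.05828952584335 z rel tcp -10.417414730785488
scene -95 14 [-14.554 -90.348  64.634] -89.51639850525352 z rel tcp -8.567243815276953
scene -75 30 [-16.864 -75.068  68.164] -69.11919146128506 z rel tcp -5.036791258286314
scene -55 32 [-16.313 -54.658  68.11 ] -49.110713555961254 z rel tcp -5.091187084723941
scene -35 19 [ -7.132 -37.61   71.66 ] -29.200684169637867 z rel tcp -1.5406990709825124
scene 5 8 [-14.691   3.379  65.986] 6.896081082985236 z rel tcp -7.215440970799563
```

{"fn": "arm_command", "kwargs": {
  "targets": [
    {"x": -0.006,"y": 0.006,"z": -0.03,"rx": 0,"ry": 0,"rz": 0,"claw": 255},
    {"x": -0.006,"y": 0.006,"z": -0.05,"rx": 0,"ry": 0,"rz": 0,"claw": 255},
    {"x": -0.006,"y": 0.006,"z": -0.065,"rx": 0,"ry": 0,"rz": 0,"claw": 255},
    {"x": -0.006,"y": 0.006,"z": -0.07,"rx": 0,"ry": 0,"rz": 0,"claw": 255},
    {"x": -0.006,"y": 0.006,"z": -0.07,"rx": 0,"ry": 0,"rz": 0,"claw": 255}
  ]
}}

```text
t: 12.52
tool_pos: [0.4728, -0.2527, 0.0363]
orientation: [2.435, 1.821, 0.174]
force: [-0.5, 0.0, -0.6]
opening: 0.0132
gripper_force: 20.0
```

```bash
python3 pl.py
```

```text
t 12.52 pos [ 0.473 -0.253  0.036] case [-19.859 -35.55   36.26 ] yang -16.562705674707225 z [ 0.148 -0.009 -0.989] F [-0.463  0.024 -0.58 ] q [-0.642  0.028  1.983  0.097  1.008 -0.403] op 0.013193450116124557
shift units [ 0.002 -0.    -0.015] turn units [-0.015  0.008  0.001]
```

{"fn": "arm_command", "kwargs": {
  "targets": [
    {"x": 0.002,"y": 0,"z": -0.005,"rx": 0,"ry": 0,"rz": 0,"claw": 255},
    {"x": 0.002,"y": 0,"z": -0.01,"rx": 0,"ry": 0,"rz": 0,"claw": 255},
    {"x": 0.002,"y": 0,"z": -0.014,"rx": 0,"ry": 0,"rz": 0,"claw": 255},
    {"x": 0.002,"y": 0,"z": -0.014,"rx": 0,"ry": 0,"rz": 0,"claw": 255},
    {"x": 0.002,"y": 0,"z": -0.014,"rx": 0,"ry": 0,"rz": 0,"claw": 255}
  ]
}}

```text
t: 12.93
tool_pos: [0.4741, -0.2529, 0.0298]
orientation: [2.434, 1.82, 0.174]
force: [-0.5, -0.1, -1.2]
opening: 0.0134
gripper_force: 20.0
```

```bash
python3 pl.py
```

```text
t 12.93 pos [ 0.474 -0.253  0.03 ] case [-18.539 -35.423  29.803] yang -16.561088928761006 z [ 0.149 -0.009 -0.989] F [-0.453 -0.105 -1.222] q [-0.641  0.041  1.983  0.098  0.994 -0.403] op 0.013419097626430811
shift units [-0.001 -0.    -0.002] turn units [-0.015  0.008  0.001]
```

{"fn": "arm_command", "kwargs": {
  "targets": [
    {"x": 0,"y": 0,"z": -0.002,"rx": 0,"ry": 0,"rz": 0,"claw": 255},
    {"x": 0,"y": 0,"z": -0.003,"rx": 0,"ry": 0,"rz": 0,"claw": 255},
    {"x": 0,"y": 0,"z": -0.003,"rx": 0,"ry": 0,"rz": 0,"claw": 212},
    {"x": 0,"y": 0,"z": -0.003,"rx": 0,"ry": 0,"rz": 0,"claw": 204},
    {"x": 0,"y": 0,"z": -0.003,"rx": 0,"ry": 0,"rz": 0,"claw": 200},
    {"x": 0,"y": 0,"z": -0.003,"rx": 0,"ry": 0,"rz": 0,"claw": 200}
  ]
}}

```text
t: 13.43
tool_pos: [0.4742, -0.253, 0.0284]
orientation: [2.434, 1.82, 0.174]
force: [-0.0, -0.5, 0.0]
opening: 0.0201
gripper_force: 0.2
```

```bash
python3 pl.py
```

```text
t 13.43 pos [ 0.474 -0.253  0.028] case [-18.387 -35.475  28.424] yang -16.557544863278867 z [ 0.15  -0.01  -0.989] F [-0.049 -0.47   0.007] q [-0.641  0.043  1.984  0.098  0.99  -0.403] op 0.020051310406874807
shift units [-0.001  0.     0.001] turn units [-0.015  0.008  0.001]
```

{"fn": "arm_command", "kwargs": {
  "targets": [
    {"x": -0.002,"y": 0,"z": 0.01,"rx": 0,"ry": 0,"rz": 0,"claw": 200},
    {"x": -0.005,"y": 0,"z": 0.03,"rx": 0,"ry": 0,"rz": 0,"claw": 200},
    {"x": -0.01,"y": 0.001,"z": 0.065,"rx": 0,"ry": 0,"rz": 0,"claw": 200},
    {"x": -0.02,"y": 0.002,"z": 0.13,"rx": 0,"ry": 0,"rz": 0,"claw": 200},
    {"x": -0.03,"y": 0.004,"z": 0.2,"rx": 0,"ry": 0,"rz": 0,"claw": 200},
    {"x": -0.05,"y": 0.06,"z": 0.28,"rx": 0,"ry": 0,"rz": 0,"claw": 200},
    {"x": -0.05,"y": 0.2,"z": 0.36,"rx": 0,"ry": 0,"rz": 0,"claw": 200},
    {"x": -0.05,"y": 0.5,"z": 0.36,"rx": 0,"ry": 0,"rz": 0,"claw": 200},
    {"x": -0.05,"y": 0.5,"z": 0.36,"rx": 0,"ry": 0,"rz": 0,"claw": 200},
    {"x": -0.05,"y": 0.5,"z": 0.36,"rx": 0,"ry": 0,"rz": 0,"claw": 200}
  ]
}}

```text
t: 14.27
tool_pos: [0.4492, -0.0671, 0.202]
orientation: [2.433, 1.817, 0.177]
force: [1.7, 0.2, -0.8]
opening: 0.0202
gripper_force: 0.0
```

{"fn": "arm_command", "kwargs": {
  "targets": [
    {"x": -0.02,"y": 0.2,"z": 0,"rx": 0,"ry": 0,"rz": 0,"claw": 200},
    {"x": -0.02,"y": 0.3,"z": 0,"rx": 0,"ry": 0,"rz": 0,"claw": 200},
    {"x": -0.02,"y": 0.3,"z": 0,"rx": 0,"ry": 0,"rz": 0,"claw": 200},
    {"x": -0.02,"y": 0.3,"z": 0,"rx": 0,"ry": 0,"rz": 0,"claw": 200},
    {"x": -0.02,"y": 0.3,"z": 0,"rx": 0,"ry": 0,"rz": 0,"claw": 200}
  ]
}}

```text
t: 14.68
tool_pos: [0.4388, 0.0861, 0.2011]
orientation: [2.43, 1.826, 0.178]
force: [0.9, -1.3, 0.3]
opening: 0.0203
gripper_force: 0.0
```

Run:
```python
from h import *
st();a,D=snap("top","e");b,_=snap("scene","es")
cv2.imwrite("pics/ec.png",cv2.hconcat([cv2.resize(a[130:270,300:440,::-1],(400,400),interpolation=cv2.INTER_CUBIC),cv2.resize(b[170:350,270:450,::-1],(400,400))]))
v,u=np.nonzero(D>0);P=(depthpts("top",np.c_[u,v],D)-c)@Rz*1000
for y0 in range(-85,95,20):
    m=(abs(P[:,1]-y0)<8)&(abs(P[:,0]+17)<8); m2=m&(P[:,2]>np.percentile(P[m][:,2],70)); print(y0,np.median(P[m2],0))
for n,p in(("jar",(.5016,.1998,.041)),("cup",(.3252,-.3328,.049))):print(n,proj("top",[p]))
```

```text
t 14.68 pos [0.439 0.086 0.201] case [-147.027  280.284  201.11 ] yang -16.314930524148245 z [ 0.151 -0.007 -0.989] F [ 0.904 -1.313  0.258] q [ 0.097 -0.444  2.068 -0.022  1.367  0.382] op 0.020277967393337808
-85 [-19.064 -81.214  26.612]
-65 [-19.716 -65.423  26.764]
-45 [-20.723 -46.244  26.967]
-25 [-18.319 -28.199  25.837]
-5 [-17.315  -6.127  21.258]
15 [-16.461  12.291  20.124]
35 [-15.716  35.872  19.057]
55 [-16.001  53.502  19.19 ]
75 [-16.055  73.055  17.088]
jar [[168.002 178.486]]
cup [[411.498 265.988]]
```

View pics/ec.png

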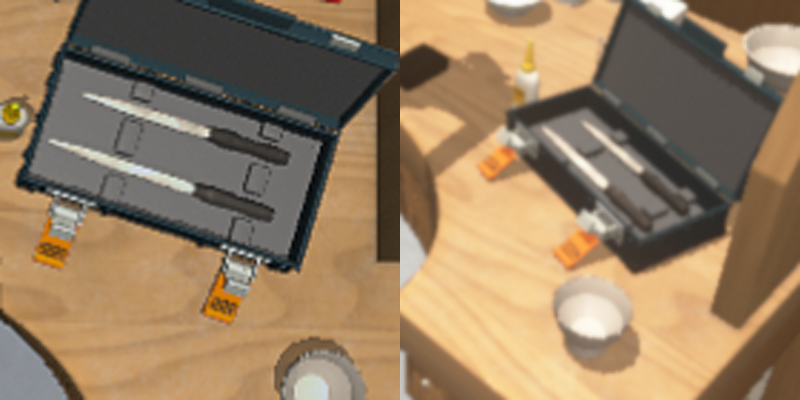

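The file lies parallel to the rear one, its handle to the right and its tops at 27 mm (handle) and about 20 mm (blade), so it rests flat in both notches. The lid is open and both levers are down, at left-crop (52,245) and (222,300).

```bash
python3 -c "
from plant import robot
print(robot.close_job())"
```

```text
the job is handed in; nothing more can be done
None
```

The job is handed in: the last pictures show the file flat in the front groove with its handle to the right, the lid standing open and both levers down, and the robot went near none of the four items to leave, though I did not re-measure their positions.

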